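# Load the shaker and close its clamping bar on the bottles

## Task

On the shaker's platform, slide the bottle that stands at the open end of the lane along between the two rubber-sleeved bars, keeping it standing on the platform, until it is up against the other two bottles. Then pull up the black lock knob of the sliding bar, move the bar to the next hole towards the bottles and let the pin drop fully home in that hole, so that the three bottles are clamped upright between the bars. Finish while still gripping the knob with the pin home, so that I can check that the bar has caught: do not let go, and leave everything else on the bench where it is.

Things in the scene. Friction and masses are not known exactly. Their poses are not given: they have to be found in the camera images.
- shaker: orbital shaker, blue housing, flat aluminium platform 300 (x) by 360 (y) mm, its top 107 mm above the bench. Origin: centre of its underside, on the bench. Its x runs from the control panel (robot side) to the far fixed bar, its y along the bars, to the left seen from the robot. 'Shaker x, y' below mean this frame. A clamped flask (96 mm tall, 66 across) is fixed on it at x -100, y +125 mm.
- fixed_bar (a point): middle of the fixed bar's near face, at shaker x +100, y 0, 44 mm above the platform. This rubber-sleeved bar, 16 mm thick, 36 to 52 mm above the platform, is the far side of the lane, which runs along shaker y. It reaches from y -100 to +108 mm. A plate 56 mm high closes the lane at y +100 mm; the other end is open.
- bar (a joint): position of the sliding bar along shaker x, in m: 0 at the start (pin in its hole), growing towards the bottles; the next hole that way is at 0.025 and is the last, a stop ends the travel at 0.030. Holes are 25 mm apart. The bar moves only along x, with about 2 N of friction, on a square tube at y = 0, and pushes along any bottle in its way. While the pin is in a hole the bar has only 1 mm of play.
- bar_face (a point): middle of the sliding bar's lane face, 44 mm above the platform, at shaker x = +17 mm + bar position, y 0; at 0.025 it leaves the 56 mm bottles 2 mm of play. The rubber-sleeved bar is 190 mm long along y, 16 mm thick, 36 to 52 mm above the platform.
- plunger (a joint): lift of the spring plunger (knob and pin together), in m: 0 = pin fully home, 0.015 = top stop. The 8 mm pin has a round nose and reaches 9 mm into the 10 mm hole, so it is clear of the tube above 0.009. The spring pulls down with 5 N at home, 9 N at the top; let down between holes the pin rides on the tube and drops into the next hole that it meets.
- knob: black pull knob of the plunger, upright cylinder 28 mm across, 22 mm tall, on the sliding bar's saddle. Origin: its centre, 62 mm above the platform when home, at shaker x = -40 mm + bar position, y 0. Dragging it drags the bar. A steel barrel 21 mm across stands below it on the saddle, whose top is 26 mm under the knob's centre when home. The bar's upright (54 mm high) is 35 mm ahead of its axis.
- next_hole (a point): mouth of the next hole, on top of the square tube: shaker x -15, y 0 mm, 25 mm above the platform. The saddle covers it at the start. With the pin over it, the knob's axis is over this point.
- bottle_a_mid (a point): centre, 53 mm above its foot, of the bottle to be slid: amber glass bottle, body 56 mm across up to 64 mm high, total height 106 mm, with a white screw cap 40 mm across from 82 to 106 mm above its foot; 0.2 to 0.35 kg. It stands on the platform at the lane's open end, away from the other two, its z axis upright. Glass slides easily on the platform (friction 0.2).
- bottle_c_mid (a point): the same for the middle bottle, an identical one already in the lane, next to the tube's line; the first bottle goes against it, at its -y side (shaker frame). When they touch, the centres are 56 mm apart and the caps 16 mm apart.
- bottle_b_mid (a point): the same for the inner bottle, identical, already in the lane at its closed end.
- hexkey: small steel hex key, 75 by 31 mm, 6 mm thick, lying on the platform's near right part; leave it alone. Origin: under its long leg's middle.
- beaker_a: empty glass beaker 70 mm across, 95 mm tall, on the bench to the right of the shaker; leave it alone. Origin: underside.
- beaker_b: empty glass beaker 86 mm across, 115 mm tall, on the bench; leave it alone. Origin: underside.
- tip_rack: pipette tip rack 120 by 84 mm, 80 mm tall, on the bench left of the shaker; leave it alone. Origin: underside.
- pipette_bulb: red pipette filler bulb 62 mm across, 80 mm tall, on the bench; leave it alone. Origin: underside.
- wash_bottle: white wash bottle 62 mm across, 180 mm tall with its spout, on the bench; leave it alone. Origin: underside.
- weight: brass weight 38 mm across, 52 mm tall, on the bench; leave it alone. Origin: underside.

How it is judged (in metres and radians):
On the way, in this order (a step that is already met when the one before it is completed fails the run):
1. the bottle stands in the lane up against the middle bottle (gap under 8 mm) (horizontal distance between bottle_a_mid and bottle_c_mid below 0.064 m and x of bottle_a_mid in the frame of shaker between 0.038 and 0.08 m and y of bottle_a_mid in the frame of shaker below 0 m), for 0.2 s.
2. the lock knob is pulled up by the fingers until the pin is clear of its hole (value of joint plunger above 0.0085 m and contact force between the fingers and knob above 1 N), for 0.1 s.
At the end, for the whole second after the job is handed in: Through the last second the sliding bar is still, at the next hole (25 mm on, within 3 mm), the pin home (lift under 3 mm), the fingers gripping the knob (over 2 N), and the three bottles upright (0.15 rad) on the platform in the lane, the first within 8 mm of touching the middle one (all of step 1 and value of joint bar between 0.022 and 0.028 m and value of joint plunger below 0.003 m and velocity of joint bar between -0.01 and 0.01 m/s and contact force between the fingers and knob above 2 N and angle between each of bottle_a_mid, bottle_b_mid, bottle_c_mid's own z axis and vertical below 0.15 rad and x of bottle_b_mid in the frame of shaker between 0.055 and 0.085 m and x of bottle_c_mid in the frame of shaker between 0.055 and 0.085 m and z of each of bottle_a_mid, bottle_b_mid, bottle_c_mid in the frame of shaker below 0.168 m); the arm keeps its last pose, push and grip.
It fails at once if the bottle is lifted off the platform (by more than 15 mm) (z of bottle_a_mid in the frame of shaker above 0.175 m).
It fails at once if a bottle is tipped over (angle between any of bottle_a_mid, bottle_b_mid, bottle_c_mid's own z axis and vertical above 0.4 rad).
It fails at once if something else on the bench or platform is disturbed (moved by over 30 mm) (distance of any of hexkey, beaker_a, beaker_b, tip_rack, pipette_bulb, wash_bottle, weight from where it was at the start of the episode above 0.03 m).
It also fails if it takes over 48 s, if anything falls off the work surface, if the arm or the gripper's body presses on something with over 40 N, if the wrist force passes 120 N, or if a joint passes its speed limit or range.

## Robot

A 6-joint arm with a two-finger parallel gripper is mounted at the origin on the work surface. World frame = base frame: x ahead of the robot, y to its left, z up, the work surface at z = 0. Lengths are in mm, angles in rad, forces in N, time in s.
With the tool pointing down it reaches from about 350 to 875 mm from the base axis. Payload 4.2 kg.
Tool frame: the origin (TCP) lies at the very end of the fingers, on their centre line; the grasp point (between the pads) lies 19 mm behind it; y points along the fingers, z is the direction in which the jaws open and shut, and the axes are right-handed (so a half turn about y gives the same grasp; the last joint's range is limited). The gripper opens to 85 mm and grips with 20 to 120 N. Pads are 22 mm wide; open, the fingers measure 114 mm over their backs; the gripper's body (76 mm by 85 mm) begins 54 mm behind the grasp point. The pads swing forward as they close: fully open they stand 13 mm farther back than shut.
Start: joints at [-0.958, 0.385, 0.008, 0, -1.194, -0.259], TCP at [216.555, -586.262, 231.312] pointing down, gripper open.
Joint ranges: [-3.14, 3.14], [-1.21, 2.06], [-1.07, 1.41], [-3.16, 2.05], [-2.99, -0.16], [-3.1, 3.1]. Speed limits (rad/s): [2.79, 2.79, 3.14, 3.14, 3.14, 3.14].

## Interface

Orientations are given as a unit quaternion [x, y, z, w].
In Python, from bench import arm gives the robot as it stands.
- The arm moves only by the shell command python3 -m creep 'ROWS'. ROWS is JSON, a list of rows, each an object with "delta_pos": the shift along the tool's x, y, z in mm, a list of three; "rot": the turn, a rotation vector about the tool's x, y, z in rad, a list of three; "jaw": the finger opening in mm, from 0 to 85.4. A call has exactly 10 rows; each row shifts and turns the commanded pose from where the row before left it, along the tool's axes as they then stand; what a row does not reach is not made up. A row lasts 1/12 s, in which the tool goes at most 41.7 mm and 7.16 degrees, less where a joint would pass 70% of its speed; a pose out of reach is approached as far as the arm can. A call is refused whole if a number of a shift passes 41.7 or a number of a turn 0.125, either way. A call with a gripper value outside its range is refused whole. The fingers move at their own pace and stop on an object; the grip force is fixed at half the most. Time passes only in rows, so rows that do not move let the fingers close, or fill a call up. It gives the time, the measured TCP pose, the force and the opening at its end, in the units of the state.
- arm.read_state(): the state, without advancing time (a new reading comes with each control period).
- arm.get_image(name): name is "side" or "top"; returns the picture (384x512x3 uint8, red, green, blue); there is no depth.
- arm.calibration(name): a dict with "intrinsics" (3x3 intrinsics, pixels), "R" (3x3) and "t" (3): a world point X has camera coordinates R X + t. Camera axes: x right, y down, z forward; pixel columns grow to the right and rows downward; lengths in mm; the calibration is good to about 2 mm. A picture is of the moment at which its call begins. calibration takes no time and is no camera call.
- arm.job_done(): hands the job in, once; it reports no verdict.
Trained networks look in the newest picture that a camera, given by its name, has taken for a name from the list of things; names that differ only in an ending like _2 or _b are one class to them, and where a whole thing is asked for, a point or a joint stands for the part that bears it (a point fixed in the world has none). Each returns a list of dicts, best first, with "p" (0 to 1); they miss things now and then, are a little off and sometimes report something else, mostly with a low value. They report only what shows in the picture. A call takes as long as a camera call.
- arm.find_in(camera, target): "location" ([column, row] in pixels, amid what is visible of it).
- arm.masks_of(camera, target): "pixels" (384x512 bool, what is visible of it) and "location" ([column, row] in pixels, amid what is visible of it).
The state is a dict: "clock": time; "joints": joint angles; "joint_vel": joint speeds; "joint_efforts": joint torques, N m; "position": TCP position; "ee_rot": TCP orientation; "contact_force": force on the tool from outside, world axes, zero at the start; "wrist_torque": the same for the moment, N m; "gripper_width": finger opening in mm.
Only numpy, scipy, OpenCV 4.12 (cv2) and the standard library are available. Lean on these libraries where they do the work, as an engineer would, in place of code of your own. Each camera call takes 0.05 s, during which the arm holds its last target. There are 200 camera calls.

## Working session

There is one attempt and no reset: what is moved stays moved. The work goes in short steps, Python scripts to look and compute and a shell command to move; the robot and the scene stay as the last step left them, time stands still between calls to the robot, and variables do not carry over. Pictures are saved under pics/ and viewed, about 8 in all and at most 12, crops included, and the job is handed in when it is done.

```bash
mkdir -p pics
cat > h.py <<'E'
import numpy as np, cv2
from bench import arm
def ray(cam,px):
    c=arm.calibration(cam);K,R,t=map(np.array,(c["intrinsics"],c["R"],c["t"]))
    d=R.T@np.linalg.inv(K)@np.array([px[0],px[1],1.]); o=-R.T@t
    return o,d
def atz(cam,px,z):
    o,d=ray(cam,px); return o+d*(z-o[2])/d[2]
def proj(cam,X):
    c=arm.calibration(cam);K,R,t=map(np.array,(c["intrinsics"],c["R"],c["t"]))
    p=K@(R@np.array(X,float)+t); return p[:2]/p[2]
def save(cam,name):
    im=np.array(arm.get_image(cam)); cv2.imwrite(f"pics/{name}.png",im[:,:,::-1]); return im
E
python3 - <<'E'
from h import *
np.set_printoptions(precision=1,suppress=True)
s=arm.read_state();print(s["position"],s["ee_rot"],s["gripper_width"])
a=save("side","s0");b=save("top","t0")
cv2.imwrite("pics/st0.png",cv2.resize(np.hstack([a,b])[:,:,::-1],(800,300)))
for cam in ("side","top"):
    c=arm.calibration(cam);print(cam,-np.array(c["R"]).T@np.array(c["t"]))
    for n in ["shaker","knob","bottle_a_mid","bottle_b_mid","fixed_bar","bar_face","next_hole","hexkey","beaker_a","weight","wash_bottle"]:
        print(cam,n,[(np.round(r["location"],1).tolist(),round(r["p"],2)) for r in arm.find_in(cam,n)][:5])
E
```

```text
[ 216.4 -585.7  230.2] [-0.7 -0.1  0.1  0.7] 85.28685363465054
side [529.6 908.  837.4]
side shaker [([295.8, 258.9], 0.85), ([193.3, 224.3], 0.31), ([315.4, 203.8], 0.25)]
side knob [([306.5, 213.8], 0.6)]
side bottle_a_mid [([258.4, 190.3], 0.82)]
side bottle_b_mid [([270.1, 235.3], 0.73)]
side fixed_bar [([298.9, 256.2], 0.56)]
side bar_face [([298.3, 224.4], 0.96), ([281.8, 152.1], 0.56)]
side next_hole [([298.0, 260.0], 0.75)]
side hexkey [([272.8, 233.1], 0.17)]
side beaker_a [([286.5, 183.9], 0.86), ([232.3, 148.3], 0.73)]
side weight [([193.5, 223.6], 0.56), ([297.5, 255.0], 0.45)]
side wash_bottle [([327.2, 141.6], 0.88)]
top [ 295.6  -42.9 1560.2]
top shaker [([215.4, 218.8], 0.74), ([240.0, 187.3], 0.35)]
top knob [([138.3, 252.2], 0.51), ([211.8, 222.7], 0.41)]
top bottle_a_mid [([238.6, 186.1], 0.76)]
top bottle_b_mid [([238.9, 183.0], 0.68), ([186.6, 196.7], 0.51)]
top fixed_bar [([211.9, 220.2], 0.77)]
top bar_face [([211.8, 214.8], 0.82)]
top next_hole [([210.9, 219.4], 0.65)]
top hexkey []
top beaker_a [([343.9, 159.1], 0.77), ([289.8, 217.6], 0.63)]
top weight []
top wash_bottle [([379.3, 255.1], 0.98)]
```

View pics/t0.png

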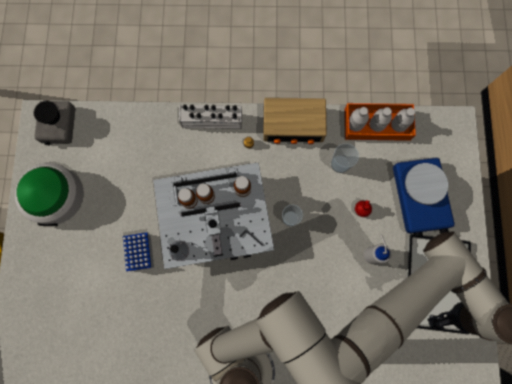

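View pics/s0.png

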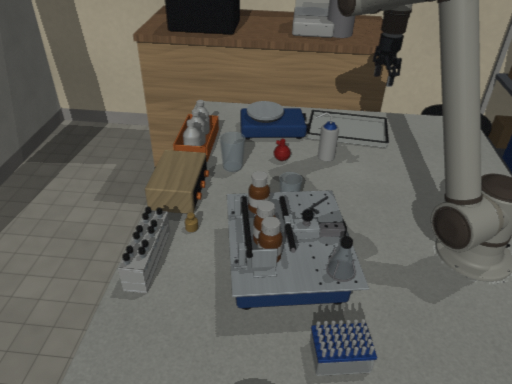

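Run:
```python
from h import *
a=cv2.imread("pics/t0.png")[155:275,145:285]; cv2.imwrite("pics/tc0.png",cv2.resize(a,None,fx=5,fy=5,interpolation=cv2.INTER_CUBIC))
a=cv2.imread("pics/s0.png")[165:305,220:370]; cv2.imwrite("pics/sc0.png",cv2.resize(a,None,fx=4,fy=4,interpolation=cv2.INTER_CUBIC))
```

```text
(no output)
```

View pics/tc0.png

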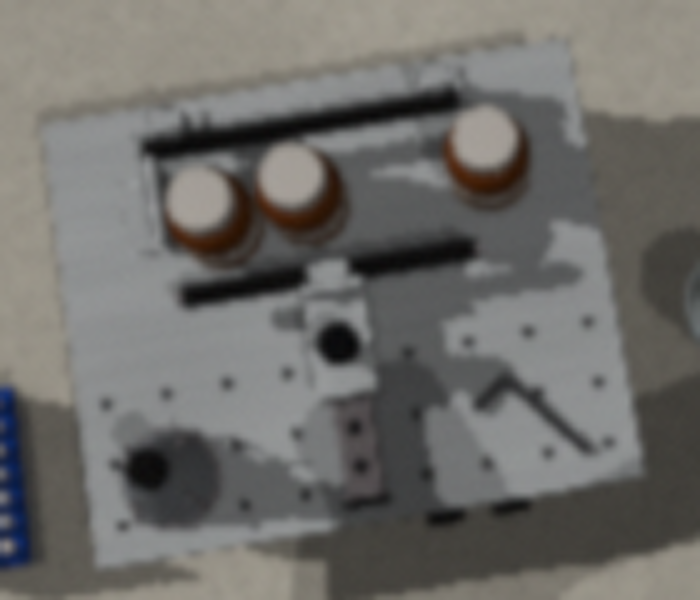

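View pics/sc0.png

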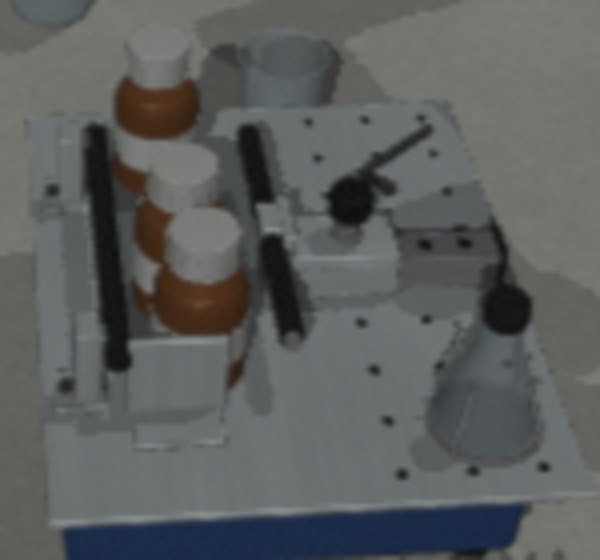

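Top crop: platform corners at about (40,115), (570,42), (640,468), (98,568); caps at a (487,138), c (292,175), b (199,203); knob at (338,342). The side crop agrees: knob (352,202), bottle A's cap (160,55).

Run:
```python
from h import *
from scipy.optimize import least_squares
np.set_printoptions(precision=1,suppress=True)
T=lambda p:((np.array(p)+.5)/5-.5+[145,155]); S=lambda p:((np.array(p)+.5)/4-.5+[220,165])
obs=[("top",T((40,115)),(150,180,107)),("top",T((570,42)),(150,-180,107)),("top",T((640,468)),(-150,-180,107)),("top",T((98,568)),(-150,180,107)),
("top",T((338,342)),(-40,0,180)),("side",S((352,202)),(-40,0,170)),
("side",S((28,120)),(150,-180,107)),("side",S((442,102)),(-150,-180,107)),("side",S((596,492)),(-150,180,107)),("side",S((50,525)),(150,180,107))]
def W(P,p): 
    c,s=np.cos(P[2]),np.sin(P[2]); return np.array([P[0]+c*p[0]-s*p[1],P[1]+s*p[0]+c*p[1],p[2]])
f=lambda P:np.concatenate([proj(c,W(P,m))-u for c,u,m in obs])
r=least_squares(f,[430,60,-.1],loss="soft_l1",x_scale=[100,100,.1]);P=r.x
print(P[:2],P[2],f(P).reshape(-1,2))
np.save("P.npy",P)
def inv(X): 
    d=np.array(X[:2])-P[:2];c,s=np.cos(P[2]),np.sin(P[2]);return np.array([c*d[0]+s*d[1],-s*d[0]+c*d[1]])
for n,u in dict(a=(487,138),c=(292,175),b=(199,203)).items():
    X=atz("top",T(u),213);print(n,X,inv(X))
for n,u in dict(a=(160,45),c=(183,162),b=(205,228)).items():
    X=atz("side",S(u),213);print("side",n,X,inv(X))
X=atz("top",T((338,342)),180);print("knob top",X,inv(X))
X=atz("side",S((352,202)),170);print("knob side",X,inv(X))
for n in ["beaker_a","pipette_bulb","wash_bottle","weight"]:
    rs=arm.find_in("top",n); print(n,[(atz("top",q["location"],50)[:2],round(q["p"],2)) for q in rs[:3]])
print("knob w",W(P,(-40,0,169)),"lane end",W(P,(70,-150,107)))
from scipy.spatial.transform import Rotation as Ro
print(Ro.from_quat(arm.read_state()["ee_rot"]).as_matrix())
```

```text
[509.6 105. ] 0.18568618839564127 [[-0.3  1.6]
 [-0.9 -1.4]
 [ 0.9  1.3]
 [-0.5  0.4]
 [-0.6 -0.2]
 [-0.7 -0.3]
 [-0.7 -1.2]
 [ 1.3 -0.5]
 [ 0.3  0.1]
 [-0.6 -0.5]]
a [594.5   3.9 213. ] [  64.8 -115. ]
c [569.2 124.4 213. ] [62.2  8.1]
b [550.6 181.3 213. ] [54.5 67.5]
side a [593.7  10.4 213. ] [  65.3 -108.4]
side c [569.9 126.7 213. ] [63.3 10.2]
side b [553.2 183.2 213. ] [57.3 68.8]
knob top [469.7  95.5 180. ] [-40.9  -1.9]
knob side [468.6  98.6 170. ] [-41.5   1.3]
beaker_a [(array([ 719.3, -347.9]), 0.77), (array([ 508.7, -157. ]), 0.63)]
pipette_bulb [(array([ 543.1, -414.7]), 0.81)]
wash_bottle [(array([ 386., -458.]), 0.98)]
weight []
knob w [470.3  97.6 169. ] lane end [606.1 -29.5 107. ]
[[ 0.9  0.  -0.3]
 [ 0.3 -0.   0.9]
 [ 0.  -1.  -0. ]]
```

```bash
cat >> h.py <<'E'
from scipy.spatial.transform import Rotation as Ro
def yaw(): 
    s=arm.read_state(); M=Ro.from_quat(s["ee_rot"]).as_matrix(); return np.arctan2(M[1,0],M[0,0]),M,np.array(s["position"])
def to(X):  # needed shift in tool axes
    a,M,p=yaw(); return M.T@(np.array(X)-p)
E
python3 - <<'E'
from h import *
s=arm.read_state();a,M,p=yaw();print(a,M.round(4),s["clock"]);print(to([593,7,240]), 0.186+np.pi/2-a)
E
```

```text
0.3537669238741129 [[ 0.9381  0.     -0.3464]
 [ 0.3464 -0.      0.9381]
 [ 0.     -1.     -0.    ]] 1.4
[558.66224699  -8.68849929 426.1134018 ] 1.4030294029207835
```

```bash
python3 -m creep '[{"delta_pos":[28,-2,21.3],"rot":[0,0,0],"jaw":85},{"delta_pos":[28,-2,21.3],"rot":[0,0,0],"jaw":85},{"delta_pos":[28,-2,21.3],"rot":[0,0,0],"jaw":85},{"delta_pos":[28,-2,21.3],"rot":[0,0,0],"jaw":85},{"delta_pos":[28,-2,21.3],"rot":[0,0,0],"jaw":85},{"delta_pos":[28,0,21.3],"rot":[0,0,0],"jaw":85},{"delta_pos":[28,0,21.3],"rot":[0,0,0],"jaw":85},{"delta_pos":[28,0,21.3],"rot":[0,0,0],"jaw":85},{"delta_pos":[28,0,21.3],"rot":[0,0,0],"jaw":85},{"delta_pos":[28,0,21.3],"rot":[0,0,0],"jaw":85}]'
python3 -m creep '[{"delta_pos":[28,0,21.3],"rot":[0,-0.1,0],"jaw":85},{"delta_pos":[28,0,21.3],"rot":[0,0,0],"jaw":85},{"delta_pos":[28,0,21.3],"rot":[0,0,0],"jaw":85},{"delta_pos":[28,0,21.3],"rot":[0,0,0],"jaw":85},{"delta_pos":[28,0,21.3],"rot":[0,0,0],"jaw":85},{"delta_pos":[28,0,21.3],"rot":[0,0,0],"jaw":85},{"delta_pos":[28,0,21.3],"rot":[0,0,0],"jaw":85},{"delta_pos":[28,0,21.3],"rot":[0,0,0],"jaw":85},{"delta_pos":[15,0,12],"rot":[0,0,0],"jaw":85},{"delta_pos":[0,0,0],"rot":[0,0,0],"jaw":85}]'
python3 -m creep '[{"delta_pos":[0,0,0],"rot":[0,-0.12,0],"jaw":85},{"delta_pos":[0,0,0],"rot":[0,-0.12,0],"jaw":85},{"delta_pos":[0,0,0],"rot":[0,-0.12,0],"jaw":85},{"delta_pos":[0,0,0],"rot":[0,-0.12,0],"jaw":85},{"delta_pos":[0,0,0],"rot":[0,-0.12,0],"jaw":85},{"delta_pos":[0,0,0],"rot":[0,-0.12,0],"jaw":85},{"delta_pos":[0,0,0],"rot":[0,-0.12,0],"jaw":85},{"delta_pos":[0,0,0],"rot":[0,-0.12,0],"jaw":85},{"delta_pos":[0,0,0],"rot":[0,-0.12,0],"jaw":85},{"delta_pos":[0,0,0],"rot":[0,-0.12,0],"jaw":85}]'
python3 -c "
from h import *
a,M,p=yaw();print(a,.186+np.pi/2-a,to([594,7,240]),arm.read_state()['clock'])"
```

```text
clock: 2.23
position: [406.1, -287.9, 241.7]
ee_rot: [0.696, 0.125, -0.124, -0.696]
contact_force: [0.7, -1.0, 0.1]
gripper_width: 84.8
clock: 3.07
position: [545.0, -19.3, 241.0]
ee_rot: [-0.689, -0.161, 0.16, 0.689]
contact_force: [-0.4, -0.3, 0.4]
gripper_width: 85.0
clock: 3.9
position: [542.9, -23.2, 241.4]
ee_rot: [-0.477, -0.522, 0.522, 0.477]
contact_force: [-0.2, -0.4, 1.0]
gripper_width: 85.0
1.6590325088468076 0.09776381794808886 [ 25.58948881   1.41996764 -53.55956292] 3.9
```

```bash
python3 -m creep '[{"delta_pos":[5,0,-11],"rot":[0,0,0],"jaw":85},{"delta_pos":[5,0,-11],"rot":[0,0,0],"jaw":85},{"delta_pos":[5,0,-11],"rot":[0,0,0],"jaw":85},{"delta_pos":[5,0,-11],"rot":[0,0,0],"jaw":85},{"delta_pos":[5,0,-10],"rot":[0,0,0],"jaw":85},{"delta_pos":[0,0,0],"rot":[0,-0.1,0],"jaw":85},{"delta_pos":[0,0,0],"rot":[0,0,0],"jaw":85},{"delta_pos":[0,0,0],"rot":[0,0,0],"jaw":85},{"delta_pos":[0,0,0],"rot":[0,0,0],"jaw":85},{"delta_pos":[0,0,0],"rot":[0,0,0],"jaw":85}]'
python3 - <<'E'
from h import *
a,M,p=yaw();print(a,.186+np.pi/2-a,to([594,7,240]),p)
s=save("side","s1")[100:250,190:380];t=save("top","t1")[130:280,150:340]
cv2.imwrite("pics/st1.png",np.hstack([cv2.resize(x,None,fx=2.1,fy=2.1,interpolation=cv2.INTER_CUBIC) for x in(s,t)])[:,:,::-1])
E
```

```text
clock: 4.73
position: [595.0, 6.9, 241.4]
ee_rot: [0.453, 0.543, -0.543, -0.453]
contact_force: [-0.3, -0.0, -0.4]
gripper_width: 85.2
1.7520231902862096 0.004773136508686937 [0.32054108 1.38044791 0.98984139] [595.03132984   6.86312136 241.38050425]
```

View pics/st1.png

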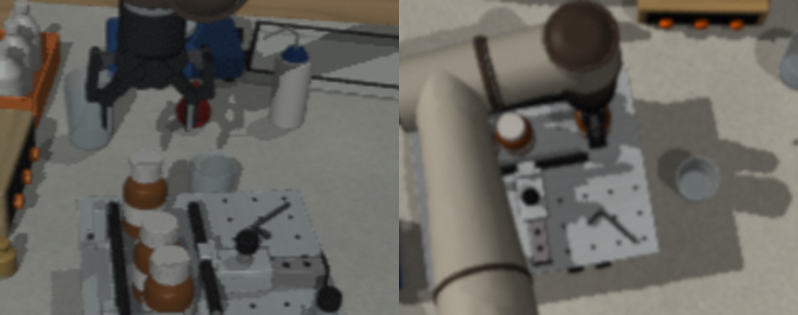

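```bash
python3 -m creep '[{"delta_pos":[0,10,0],"rot":[0,0,0],"jaw":85},{"delta_pos":[0,10,0],"rot":[0,0,0],"jaw":85},{"delta_pos":[0,10,0],"rot":[0,0,0],"jaw":85},{"delta_pos":[0,10,0],"rot":[0,0,0],"jaw":85},{"delta_pos":[0,10,0],"rot":[0,0,0],"jaw":85},{"delta_pos":[0,10,0],"rot":[0,0,0],"jaw":85},{"delta_pos":[0,0,0],"rot":[0,0,0],"jaw":85},{"delta_pos":[0,0,0],"rot":[0,0,0],"jaw":60},{"delta_pos":[0,0,0],"rot":[0,0,0],"jaw":50},{"delta_pos":[0,0,0],"rot":[0,0,0],"jaw":44}]'
python3 -m creep '[{"delta_pos":[0,0,0],"rot":[0,0,0],"jaw":40},{"delta_pos":[0,0,0],"rot":[0,0,0],"jaw":36},{"delta_pos":[0,0,0],"rot":[0,0,0],"jaw":34},{"delta_pos":[0,0,0],"rot":[0,0,0],"jaw":34},{"delta_pos":[0,0,0],"rot":[0,0,0],"jaw":34},{"delta_pos":[0,0,0],"rot":[0,0,0],"jaw":34},{"delta_pos":[0,0,0],"rot":[0,0,0],"jaw":34},{"delta_pos":[0,0,0],"rot":[0,0,0],"jaw":34},{"delta_pos":[0,0,0],"rot":[0,0,0],"jaw":34},{"delta_pos":[0,0,0],"rot":[0,0,0],"jaw":34}]'
python3 -c "
from h import *
P=np.load('P.npy');a,M,p=yaw();c,s=np.cos(P[2]),np.sin(P[2])
d=p[:2]-P[:2];print(c*d[0]+s*d[1],-s*d[0]+c*d[1]);print(M.T@[-s,c,0])"
```

```text
clock: 5.67
position: [595.6, 7.0, 182.0]
ee_rot: [0.453, 0.544, -0.543, -0.452]
contact_force: [-0.5, 0.4, -0.2]
gripper_width: 51.3
clock: 6.5
position: [595.9, 7.0, 182.4]
ee_rot: [0.453, 0.544, -0.543, -0.451]
contact_force: [0.8, 0.2, 6.0]
gripper_width: 38.7
66.74564604392147 -112.20415674092762
[ 9.99997362e-01 -4.09511802e-04  2.26035678e-03]
```

```bash
python3 -m creep '[{"delta_pos":[4,0,0.4],"rot":[0,0,0],"jaw":34},{"delta_pos":[6,0,0.4],"rot":[0,0,0],"jaw":34},{"delta_pos":[6,0,0.4],"rot":[0,0,0],"jaw":34},{"delta_pos":[6,0,0.4],"rot":[0,0,0],"jaw":34},{"delta_pos":[6,0,0.4],"rot":[0,0,0],"jaw":34},{"delta_pos":[6,0,0.4],"rot":[0,0,0],"jaw":34},{"delta_pos":[6,0,0.4],"rot":[0,0,0],"jaw":34},{"delta_pos":[6,0,0.4],"rot":[0,0,0],"jaw":34},{"delta_pos":[6,0,0.4],"rot":[0,0,0],"jaw":34},{"delta_pos":[2,0,0.4],"rot":[0,0,0],"jaw":34}]'
python3 -m creep '[{"delta_pos":[1,0,0],"rot":[0,0,0],"jaw":34},{"delta_pos":[1,0,0],"rot":[0,0,0],"jaw":34},{"delta_pos":[1,0,0],"rot":[0,0,0],"jaw":34},{"delta_pos":[1,0,0],"rot":[0,0,0],"jaw":34},{"delta_pos":[1,0,0],"rot":[0,0,0],"jaw":34},{"delta_pos":[0,0,0],"rot":[0,0,0],"jaw":34},{"delta_pos":[0,0,0],"rot":[0,0,0],"jaw":34},{"delta_pos":[0,0,0],"rot":[0,0,0],"jaw":34},{"delta_pos":[0,0,0],"rot":[0,0,0],"jaw":34},{"delta_pos":[0,0,0],"rot":[0,0,0],"jaw":34}]'
python3 - <<'E'
from h import *
s=save("side","s2")[100:300,210:370]
cv2.imwrite("pics/sc2.png",cv2.resize(s,None,fx=3,fy=3,interpolation=cv2.INTER_CUBIC)[:,:,::-1])
P=np.load('P.npy');a,M,p=yaw();c,q=np.cos(P[2]),np.sin(P[2])
d=p[:2]-P[:2];print(c*d[0]+q*d[1],-q*d[0]+c*d[1])
E
```

```text
clock: 7.33
position: [581.8, 59.2, 182.4]
ee_rot: [0.453, 0.544, -0.544, -0.451]
contact_force: [0.5, -1.0, 4.7]
gripper_width: 38.2
clock: 8.17
position: [580.7, 63.5, 182.4]
ee_rot: [-0.453, -0.544, 0.544, 0.452]
contact_force: [-0.4, -2.4, 6.9]
gripper_width: 38.7
62.32511481071584 -53.89370205283202
```

View pics/sc2.png

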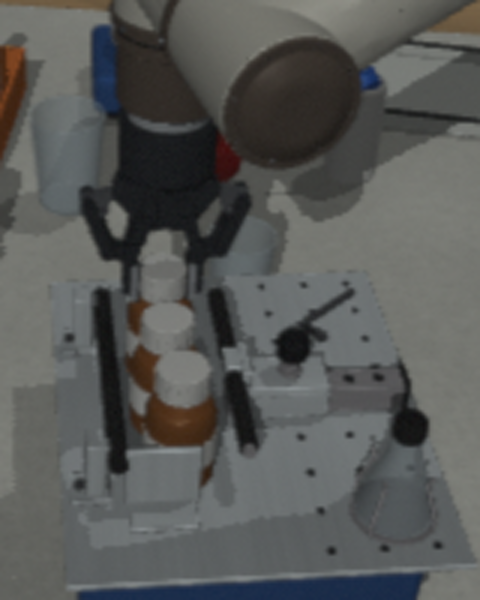

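Bottle A's cap (crop 163,268) has come close to C (167,318), upright; edging on until contact.

```bash
python3 -m creep '[{"delta_pos":[1,0,0],"rot":[0,0,0],"jaw":34},{"delta_pos":[1,0,0],"rot":[0,0,0],"jaw":34},{"delta_pos":[1,0,0],"rot":[0,0,0],"jaw":34},{"delta_pos":[1,0,0],"rot":[0,0,0],"jaw":34},{"delta_pos":[1,0,0],"rot":[0,0,0],"jaw":34},{"delta_pos":[0,0,0],"rot":[0,0,0],"jaw":34},{"delta_pos":[0,0,0],"rot":[0,0,0],"jaw":34},{"delta_pos":[0,0,0],"rot":[0,0,0],"jaw":34},{"delta_pos":[0,0,0],"rot":[0,0,0],"jaw":34},{"delta_pos":[0,0,0],"rot":[0,0,0],"jaw":34}]'
python3 - <<'E'
from h import *
np.set_printoptions(precision=1,suppress=True)
P=np.load('P.npy');c,q=np.cos(P[2]),np.sin(P[2])
def inv(p): d=np.array(p)[:2]-P[:2];return np.array([c*d[0]+q*d[1],-q*d[0]+c*d[1]])
print(inv(yaw()[2]))
s=save("side","s3")
for n,u in dict(a=(163,268),c=(167,318),b=(183,363)).items():
    X=atz("side",(np.array(u)+.5)/3-.5+[210,100],213);print(n,X,inv(X))
for r in arm.masks_of("side","bottle_c_mid")[:4]: print(r["location"],r["p"],r["pixels"].sum())
for r in arm.find_in("side","bottle_c_mid")[:4]: print(r)
# white cap blobs
g=s.astype(int); m=((g.min(2)>110)&(np.ptp(g,axis=2)<40)).astype(np.uint8); m[:150]=0;m[:, :240]=0;m[:,300:]=0;m[250:]=0
n,l,st,ce=cv2.connectedComponentsWithStats(m)
for i in range(1,n):
    if st[i,4]>25: print(st[i],ce[i],inv(atz("side",ce[i],207)))
E
```

```text
clock: 9.05
position: [579.8, 68.4, 182.4]
ee_rot: [-0.453, -0.544, 0.544, 0.452]
contact_force: [0.3, -1.6, 6.3]
gripper_width: 38.9
[ 62.2 -48.9]
a [578.2  64.6 213. ] [ 60.  -52.3]
c [569.8 128.7 213. ] [63.6 12.2]
b [553.9 180.  213. ] [57.4 65.6]
{'location': [258.7, 215.9], 'p': 0.96}
[247 170   5   9  28] [248.8 173.7] [  91.1 -128.3]
[259 179  11  10  71] [263.  183.8] [ 59.3 -82.1]
[240 183   9  11  27] [243.3 189. ] [109.5 -63.3]
[258 194  22  42 431] [267.6 215.1] [61.1 39.1]
```

```bash
python3 -m creep '[{"delta_pos":[1,0,0],"rot":[0,0,0],"jaw":34},{"delta_pos":[1,0,0],"rot":[0,0,0],"jaw":34},{"delta_pos":[1,0,0],"rot":[0,0,0],"jaw":34},{"delta_pos":[1,0,0],"rot":[0,0,0],"jaw":34},{"delta_pos":[0,0,0],"rot":[0,0,0],"jaw":34},{"delta_pos":[0,0,0],"rot":[0,0,0],"jaw":34},{"delta_pos":[0,0,0],"rot":[0,0,0],"jaw":34},{"delta_pos":[0,0,0],"rot":[0,0,0],"jaw":34},{"delta_pos":[0,0,0],"rot":[0,0,0],"jaw":34},{"delta_pos":[0,0,0],"rot":[0,0,0],"jaw":34}]'
python3 - <<'E'
from h import *
s=save("side","s4")[160:290,220:330]
o=cv2.imread("pics/s2.png")[160:290,220:330,::-1]
cv2.imwrite("pics/sc4.png",np.hstack([cv2.resize(x,None,fx=3.6,fy=3.6,interpolation=cv2.INTER_CUBIC) for x in(o,s)])[:,:,::-1])
E
```

```text
clock: 10.03
position: [579.1, 72.2, 182.4]
ee_rot: [-0.453, -0.543, 0.544, 0.451]
contact_force: [0.5, -2.3, 7.0]
gripper_width: 38.6
```

View pics/sc4.png

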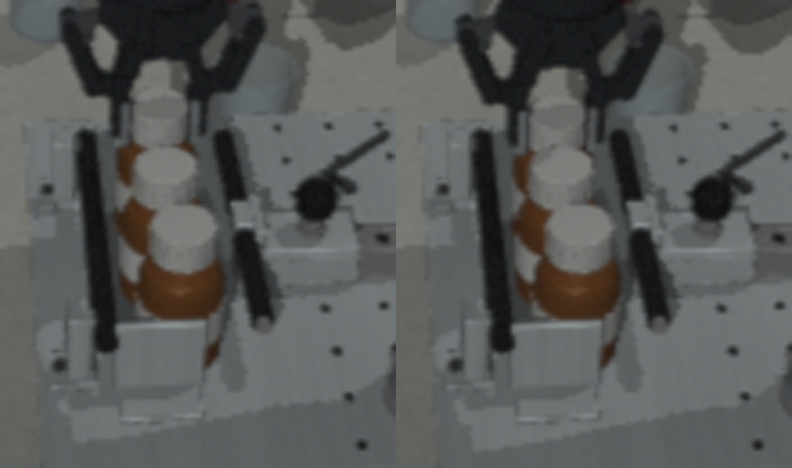

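Left is before, right after: C's cap (165,162) and B's (184,222) have barely moved, so A may still be short of contact. I'll measure the shifts.

```bash
python3 -m creep '[{"delta_pos":[1,0,0],"rot":[0,0,0],"jaw":34},{"delta_pos":[1,0,0],"rot":[0,0,0],"jaw":34},{"delta_pos":[1,0,0],"rot":[0,0,0],"jaw":34},{"delta_pos":[0,0,0],"rot":[0,0,0],"jaw":34},{"delta_pos":[0,0,0],"rot":[0,0,0],"jaw":34},{"delta_pos":[0,0,0],"rot":[0,0,0],"jaw":34},{"delta_pos":[0,0,0],"rot":[0,0,0],"jaw":34},{"delta_pos":[0,0,0],"rot":[0,0,0],"jaw":34},{"delta_pos":[0,0,0],"rot":[0,0,0],"jaw":34},{"delta_pos":[0,0,0],"rot":[0,0,0],"jaw":34}]'
python3 - <<'E'
from h import *
save("side","s5")
I={k:cv2.resize(cv2.imread(f"pics/{k}.png",0),None,fx=8,fy=8,interpolation=cv2.INTER_CUBIC) for k in("s0","s2","s3","s4","s5")}
for n,(u0,u1,v0,v1) in dict(a=(257,273,184,197),c=(257,275,201,213),b=(261,281,217,236),knob=(300,314,207,225)).items():
    for k in I:
        if k=="s2": continue
        t=I["s2"][v0*8:v1*8,u0*8:u1*8]; R=I[k][(v0-5)*8:(v1+5)*8,(u0-5)*8:(u1+5)*8]
        m=cv2.matchTemplate(R,t,cv2.TM_CCOEFF_NORMED);_,s,_,l=cv2.minMaxLoc(m);print(n,k,round(s,3),l[0]/8-5,l[1]/8-5)
P=np.load('P.npy')
print(yaw()[2]); 
for y in (9,10,11,14): print(y,proj("side",[P[0]+np.cos(P[2])*63-np.sin(P[2])*y,P[1]+np.sin(P[2])*63+np.cos(P[2])*y,213]))
E
```

```text
clock: 10.92
position: [578.5, 74.9, 182.4]
ee_rot: [-0.453, -0.543, 0.544, 0.451]
contact_force: [0.7, -3.5, 6.2]
gripper_width: 38.6
a s0 0.342 -4.625 0.375
a s3 0.98 0.25 1.25
a s4 0.985 0.5 2.125
a s5 0.985 0.5 2.875
c s0 0.747 0.0 -0.125
c s3 0.979 0.0 0.125
c s4 0.932 0.125 0.375
c s5 0.935 0.0 1.0
b s0 0.999 0.0 0.0
b s3 0.999 0.0 0.0
b s4 0.999 0.0 0.0
b s5 0.995 0.0 0.0
knob s0 0.999 0.0 0.0
knob s3 0.999 0.0 0.0
knob s4 0.999 0.0 0.0
knob s5 0.999 0.0 0.0
[578.54537488  74.90326984 182.41774414]
9 [265.43515479 204.79872176]
10 [265.48103447 205.06850247]
11 [265.5269872  205.33871279]
14 [265.66528552 206.15193166]
```

C has moved with A in the last 3 mm (both about 0.75 px) while B stayed put, so A and C touch. Release and rise, then turn for the knob.

```bash
python3 -m creep '[{"delta_pos":[0,0,0],"rot":[0,0,0],"jaw":42},{"delta_pos":[0,0,0],"rot":[0,0,0],"jaw":46},{"delta_pos":[0,0,0],"rot":[0,0,0],"jaw":60},{"delta_pos":[0,0,0],"rot":[0,0,0],"jaw":75},{"delta_pos":[0,0,0],"rot":[0,0,0],"jaw":75},{"delta_pos":[0,0,0],"rot":[0,0,0],"jaw":75},{"delta_pos":[0,-10,0],"rot":[0,0,0],"jaw":75},{"delta_pos":[0,-20,0],"rot":[0,0,0],"jaw":75},{"delta_pos":[0,-20,0],"rot":[0,0,0],"jaw":75},{"delta_pos":[0,-20,0],"rot":[0,0,0],"jaw":75}]'
python3 -m creep '[{"delta_pos":[0,0,0],"rot":[0,0.12,0],"jaw":75},{"delta_pos":[0,0,0],"rot":[0,0.12,0],"jaw":75},{"delta_pos":[0,0,0],"rot":[0,0.12,0],"jaw":75},{"delta_pos":[0,0,0],"rot":[0,0.12,0],"jaw":75},{"delta_pos":[0,0,0],"rot":[0,0.12,0],"jaw":75},{"delta_pos":[0,0,0],"rot":[0,0.12,0],"jaw":75},{"delta_pos":[0,0,0],"rot":[0,0.12,0],"jaw":75},{"delta_pos":[0,0,0],"rot":[0,0.12,0],"jaw":75},{"delta_pos":[0,0,0],"rot":[0,0.12,0],"jaw":75},{"delta_pos":[0,0,0],"rot":[0,0.12,0],"jaw":75}]'
python3 -m creep '[{"delta_pos":[0,0,0],"rot":[0,0.12,0],"jaw":75},{"delta_pos":[0,0,0],"rot":[0,0.12,0],"jaw":75},{"delta_pos":[0,0,0],"rot":[0,0.12,0],"jaw":75},{"delta_pos":[0,0,0],"rot":[0,0,0],"jaw":75},{"delta_pos":[-21,0,9],"rot":[0,0,0],"jaw":75},{"delta_pos":[-21,0,9],"rot":[0,0,0],"jaw":75},{"delta_pos":[-21,0,9],"rot":[0,0,0],"jaw":75},{"delta_pos":[-20,0,8],"rot":[0,0,0],"jaw":75},{"delta_pos":[-20,0,8],"rot":[0,0,0],"jaw":75},{"delta_pos":[0,0,0],"rot":[0,0,0],"jaw":75}]'
python3 - <<'E'
from h import *
a,M,p=yaw();print(a,a-.186,to([469.5,97.5,250]),p)
save("side","s6");t=save("top","t6")
cv2.imwrite("pics/st6.png",np.hstack([cv2.resize(cv2.imread("pics/s6.png")[100:300,210:360,::-1],(450,600)),cv2.resize(t[150:290,140:260],(350,600))])[:,:,::-1])
I={k:cv2.resize(cv2.imread(f"pics/{k}.png",0),None,fx=8,fy=8,interpolation=cv2.INTER_CUBIC) for k in("s5","s6")}
for n,(u0,u1,v0,v1) in dict(a=(257,273,187,200),c=(257,275,202,214),b=(261,281,217,236)).items():
        t=I["s5"][v0*8:v1*8,u0*8:u1*8]; R=I["s6"][(v0-5)*8:(v1+5)*8,(u0-5)*8:(u1+5)*8]
        m=cv2.matchTemplate(R,t,cv2.TM_CCOEFF_NORMED);_,s,_,l=cv2.minMaxLoc(m);print(n,round(s,3),l[0]/8-5,l[1]/8-5)
E
```

```text
clock: 11.8
position: [578.2, 76.0, 252.8]
ee_rot: [-0.452, -0.544, 0.544, 0.452]
contact_force: [1.2, 0.1, 0.4]
gripper_width: 75.0
clock: 12.63
position: [578.3, 76.1, 252.2]
ee_rot: [-0.681, -0.192, 0.191, 0.681]
contact_force: [-0.1, 0.6, 0.4]
gripper_width: 74.9
clock: 13.47
position: [465.9, 98.3, 252.3]
ee_rot: [-0.703, -0.07, 0.07, 0.704]
contact_force: [-0.3, 0.2, -0.7]
gripper_width: 75.0
0.19856183814503756 0.012561838145037557 [ 3.32995129  2.25565193 -1.53708242] [465.93263238  98.34783796 252.25703846]
a 0.621 1.125 5.0
c 0.87 -0.25 -0.375
b 0.928 -0.125 0.25
```

View pics/st6.png

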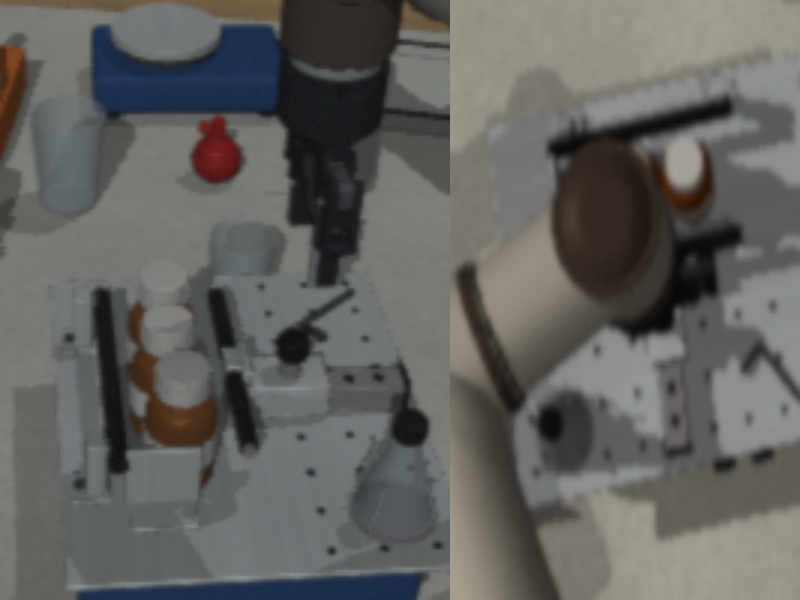

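```bash
python3 -m creep '[{"delta_pos":[1,10,0],"rot":[0,0.01,0],"jaw":70},{"delta_pos":[1,12,0],"rot":[0,0,0],"jaw":65},{"delta_pos":[1,12,-1],"rot":[0,0,0],"jaw":65},{"delta_pos":[0,12,0],"rot":[0,0,0],"jaw":65},{"delta_pos":[0,12,0],"rot":[0,0,0],"jaw":65},{"delta_pos":[0,12,0],"rot":[0,0,0],"jaw":65},{"delta_pos":[0,12,0],"rot":[0,0,0],"jaw":65},{"delta_pos":[0,0,0],"rot":[0,0,0],"jaw":65},{"delta_pos":[0,0,0],"rot":[0,0,0],"jaw":65},{"delta_pos":[0,0,0],"rot":[0,0,0],"jaw":65}]'
python3 - <<'E'
from h import *
a,M,p=yaw();print(a-.186,to([469.5,97.5,151]),p,atz("top",(220.6,188),213))
save("side","s7");s=cv2.imread("pics/s7.png")[130:280,230:350]
cv2.imwrite("pics/sc7.png",cv2.resize(s,None,fx=4,fy=4,interpolation=cv2.INTER_CUBIC))
print(proj("side",p),proj("side",p+[0,0,19]))
E
```

```text
clock: 14.4
position: [472.8, 98.0, 169.4]
ee_rot: [0.704, 0.065, -0.065, -0.704]
contact_force: [0.6, 0.1, 0.5]
gripper_width: 65.1
-0.0022177761168770405 [-3.32716639 18.40983649  0.15954357] [472.79284457  97.95454963 169.41108713] [575.0514971   69.97175485 213.        ]
[305.84587406 214.99804763] [306.57253055 208.87740561]
```

View pics/sc7.png

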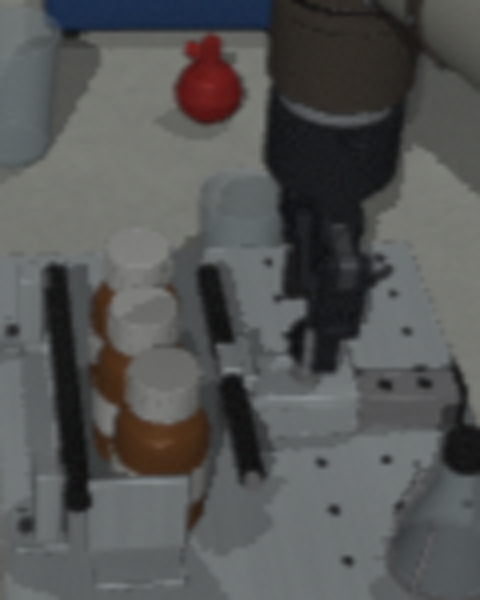

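The open fingers (crop 300-345, 300-370) straddle the knob (about 300,340), with the near finger just ahead of it; the three bottles stand upright. Move back 3, down 18, and close.

```bash
python3 -m creep '[{"delta_pos":[-3,0,0],"rot":[0,0,0],"jaw":65},{"delta_pos":[0,6,0],"rot":[0,0,0],"jaw":65},{"delta_pos":[0,6,0],"rot":[0,0,0],"jaw":65},{"delta_pos":[0,5,0],"rot":[0,0,0],"jaw":65},{"delta_pos":[0,0,0],"rot":[0,0,0],"jaw":65},{"delta_pos":[0,0,0],"rot":[0,0,0],"jaw":50},{"delta_pos":[0,0,0],"rot":[0,0,0],"jaw":45},{"delta_pos":[0,0,0],"rot":[0,0,0],"jaw":40},{"delta_pos":[0,0,0],"rot":[0,0,0],"jaw":36},{"delta_pos":[0,0,0],"rot":[0,0,0],"jaw":33}]'
python3 -m creep '[{"delta_pos":[0,0,0],"rot":[0,0,0],"jaw":31},{"delta_pos":[0,0,0],"rot":[0,0,0],"jaw":29},{"delta_pos":[0,0,0],"rot":[0,0,0],"jaw":27},{"delta_pos":[0,0,0],"rot":[0,0,0],"jaw":25},{"delta_pos":[0,0,0],"rot":[0,0,0],"jaw":23},{"delta_pos":[0,0,0],"rot":[0,0,0],"jaw":22},{"delta_pos":[0,0,0],"rot":[0,0,0],"jaw":22},{"delta_pos":[0,0,0],"rot":[0,0,0],"jaw":22},{"delta_pos":[0,0,0],"rot":[0,0,0],"jaw":22},{"delta_pos":[0,0,0],"rot":[0,0,0],"jaw":22}]'
```

```text
clock: 15.28
position: [469.2, 97.5, 152.5]
ee_rot: [-0.704, -0.065, 0.065, 0.704]
contact_force: [-0.3, -0.3, 0.2]
gripper_width: 33.2
clock: 16.12
position: [469.3, 97.6, 152.7]
ee_rot: [-0.704, -0.065, 0.065, 0.704]
contact_force: [-1.8, 3.1, 6.1]
gripper_width: 26.7
```

Gripped at 26.7 (the cap also read 1.3 under size). Pull up 12.

```bash
python3 -m creep '[{"delta_pos":[0,-2,0],"rot":[0,0,0],"jaw":22},{"delta_pos":[0,-2,0],"rot":[0,0,0],"jaw":22},{"delta_pos":[0,-2,0],"rot":[0,0,0],"jaw":22},{"delta_pos":[0,-2,0],"rot":[0,0,0],"jaw":22},{"delta_pos":[0,-2,0],"rot":[0,0,0],"jaw":22},{"delta_pos":[0,-2,0],"rot":[0,0,0],"jaw":22},{"delta_pos":[0,0,0],"rot":[0,0,0],"jaw":22},{"delta_pos":[0,0,0],"rot":[0,0,0],"jaw":22},{"delta_pos":[0,0,0],"rot":[0,0,0],"jaw":22},{"delta_pos":[0,0,0],"rot":[0,0,0],"jaw":22}]'
```

```text
clock: 16.95
position: [468.4, 97.4, 163.9]
ee_rot: [-0.704, -0.064, 0.065, 0.704]
contact_force: [-1.2, 4.3, -7.8]
gripper_width: 26.2
```

The −7.8 N matches the spring at about 11 mm of lift, so the pin is clear. Drag along shaker +x.

```bash
python3 -m creep '[{"delta_pos":[1,0,0],"rot":[0,0,0],"jaw":22},{"delta_pos":[2,0,0],"rot":[0,0,0],"jaw":22},{"delta_pos":[3,0,0],"rot":[0,0,0],"jaw":22},{"delta_pos":[3,0,0],"rot":[0,0,0],"jaw":22},{"delta_pos":[3,0,0],"rot":[0,0,0],"jaw":22},{"delta_pos":[3,0,0],"rot":[0,0,0],"jaw":22},{"delta_pos":[3,0,0],"rot":[0,0,0],"jaw":22},{"delta_pos":[3,0,0],"rot":[0,0,0],"jaw":22},{"delta_pos":[2,0,0],"rot":[0,0,0],"jaw":22},{"delta_pos":[1,0,0],"rot":[0,0,0],"jaw":22}]'
python3 -m creep '[{"delta_pos":[0,0,0],"rot":[0,0,0],"jaw":22},{"delta_pos":[0,0,0],"rot":[0,0,0],"jaw":22},{"delta_pos":[0,0,0],"rot":[0,0,0],"jaw":22},{"delta_pos":[0,0,0],"rot":[0,0,0],"jaw":22},{"delta_pos":[0,0,0],"rot":[0,0,0],"jaw":22},{"delta_pos":[0,0,0],"rot":[0,0,0],"jaw":22},{"delta_pos":[0,0,0],"rot":[0,0,0],"jaw":22},{"delta_pos":[0,0,0],"rot":[0,0,0],"jaw":22},{"delta_pos":[0,0,0],"rot":[0,0,0],"jaw":22},{"delta_pos":[0,0,0],"rot":[0,0,0],"jaw":22}]'
python3 - <<'E'
from h import *
print(to([469.3,97.6,152.7]),to([468.4,97.4,164]),arm.read_state()["contact_force"])
save("side","s8");s=cv2.imread("pics/s8.png")[130:280,230:350]
cv2.imwrite("pics/sc8.png",cv2.resize(s,None,fx=4,fy=4,interpolation=cv2.INTER_CUBIC))
E
```

```text
clock: 17.78
position: [490.1, 101.3, 162.9]
ee_rot: [0.704, 0.062, -0.067, -0.704]
contact_force: [-7.6, 4.9, -8.0]
gripper_width: 25.9
clock: 18.62
position: [490.2, 101.3, 163.1]
ee_rot: [0.704, 0.063, -0.067, -0.704]
contact_force: [-5.1, 5.3, -8.3]
gripper_width: 26.2
[-21.18165324  10.53491559   0.12083673] [-22.16869275  -0.75953706   0.08778786] [-5.05704077  5.26559783 -8.33964388]
```

View pics/sc8.png

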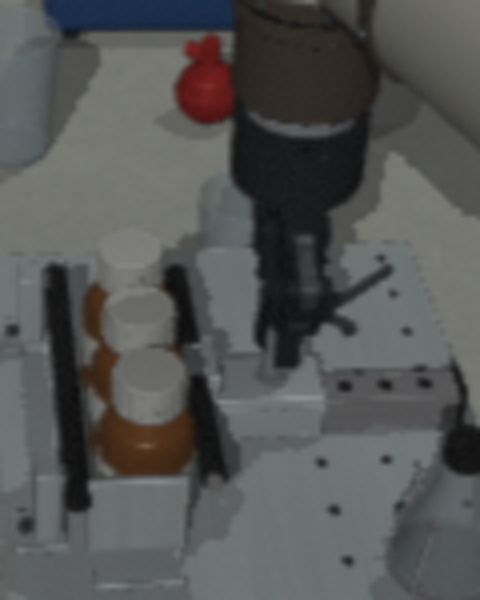

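The bar has come along (its near end at crop 213,480, from 252,480) and all three bottles are upright. Advance 3 more and measure the bar's travel in the image.

```bash
python3 -m creep '[{"delta_pos":[1,0,0],"rot":[0,0,0],"jaw":22},{"delta_pos":[1,0,0],"rot":[0,0,0],"jaw":22},{"delta_pos":[1,0,0],"rot":[0,0,0],"jaw":22},{"delta_pos":[0,0,0],"rot":[0,0,0],"jaw":22},{"delta_pos":[0,0,0],"rot":[0,0,0],"jaw":22},{"delta_pos":[0,0,0],"rot":[0,0,0],"jaw":22},{"delta_pos":[0,0,0],"rot":[0,0,0],"jaw":22},{"delta_pos":[0,0,0],"rot":[0,0,0],"jaw":22},{"delta_pos":[0,0,0],"rot":[0,0,0],"jaw":22},{"delta_pos":[0,0,0],"rot":[0,0,0],"jaw":22}]'
cat >> h.py <<'E'
def report(k):
    print("from home, tool axes",(-to([469.3,97.6,152.7])).round(2),np.round(arm.read_state()["contact_force"],1),arm.read_state()["clock"])
    save("side",k); P=np.load("P.npy");c,q=np.cos(P[2]),np.sin(P[2])
    W=lambda x,y,z:[P[0]+c*x-q*y,P[1]+q*x+c*y,z]
    # bar end: sliding bar's near end; saddle near face corner
    for n,(x,y,z,du,dv) in dict(barend=(9,95,151,7,8),saddle=(-40,20,137,16,7)).items():
        u=proj("side",W(x,y,z)); g=(proj("side",W(x+25,y,z))-u)/25
        f=lambda im:cv2.resize(im,None,fx=8,fy=8,interpolation=cv2.INTER_CUBIC)
        A=cv2.imread("pics/s0.png");B=cv2.imread(f"pics/{k}.png"); U,V=np.round(u).astype(int)
        t=f(A[V-dv:V+dv,U-du:U+du]); R=f(B[V-dv-4:V+dv+4,U-du-16:U+du+4])
        m=cv2.matchTemplate(R,t,cv2.TM_CCOEFF_NORMED);_,s,_,l=cv2.minMaxLoc(m)
        d=np.array([l[0]/8-16,l[1]/8-4]); print(n,u.round(1),round(s,3),d,"mm",(d@g/(g@g)).round(1))
E
python3 - <<'E'
from h import *
report("s9")
E
```

```text
clock: 19.5
position: [493.0, 101.9, 163.0]
ee_rot: [0.704, 0.062, -0.067, -0.704]
contact_force: [-5.0, 5.5, -8.5]
gripper_width: 26.4
from home, tool axes [ 23.97 -10.47  -0.09] [-5.   5.5 -8.5] 19.5
barend [292.4 249.2] 0.824 [-10.875   1.   ] mm 24.8
saddle [307.2 230.6] 0.924 [-9.875  0.625] mm 24.2
```

```bash
python3 -m creep '[{"delta_pos":[0.5,0,0],"rot":[0,0,0],"jaw":22},{"delta_pos":[0,1,0],"rot":[0,0,0],"jaw":22},{"delta_pos":[0,1,0],"rot":[0,0,0],"jaw":22},{"delta_pos":[0,1,0],"rot":[0,0,0],"jaw":22},{"delta_pos":[0,1,0],"rot":[0,0,0],"jaw":22},{"delta_pos":[0,0,0],"rot":[0,0,0],"jaw":22},{"delta_pos":[0,0,0],"rot":[0,0,0],"jaw":22},{"delta_pos":[0,0,0],"rot":[0,0,0],"jaw":22},{"delta_pos":[0,0,0],"rot":[0,0,0],"jaw":22},{"delta_pos":[0,0,0],"rot":[0,0,0],"jaw":22}]'
python3 -c "
from h import *
report('s10')"
```

```text
clock: 20.38
position: [493.4, 102.0, 159.2]
ee_rot: [0.704, 0.062, -0.067, -0.704]
contact_force: [-5.7, 5.6, -7.1]
gripper_width: 26.3
from home, tool axes [24.49 -6.64 -0.09] [-5.7  5.6 -7.1] 20.3833
barend [292.4 249.2] 0.828 [-11.   1.] mm 25.0
saddle [307.2 230.6] 0.933 [-10.125   0.75 ] mm 24.8
```

At 6.6 mm lift the tool still carries the spring force (−7.1 N), so the pin has entered the hole. Lower the rest.

```bash
python3 -m creep '[{"delta_pos":[0,1,0],"rot":[0,0,0],"jaw":22},{"delta_pos":[0,1,0],"rot":[0,0,0],"jaw":22},{"delta_pos":[0,1,0],"rot":[0,0,0],"jaw":22},{"delta_pos":[0,1,0],"rot":[0,0,0],"jaw":22},{"delta_pos":[0,1,0],"rot":[0,0,0],"jaw":22},{"delta_pos":[0,1,0],"rot":[0,0,0],"jaw":22},{"delta_pos":[0,0.7,0],"rot":[0,0,0],"jaw":22},{"delta_pos":[0,0,0],"rot":[0,0,0],"jaw":22},{"delta_pos":[0,0,0],"rot":[0,0,0],"jaw":22},{"delta_pos":[0,0,0],"rot":[0,0,0],"jaw":22}]'
python3 -c "
from h import *
report('s11')"
```

```text
clock: 21.27
position: [493.8, 102.0, 153.0]
ee_rot: [0.704, 0.063, -0.067, -0.704]
contact_force: [-5.2, 5.1, -5.5]
gripper_width: 26.0
from home, tool axes [24.94 -0.41 -0.1 ] [-5.2  5.1 -5.5] 21.2667
barend [292.4 249.2] 0.836 [-11.125   1.   ] mm 25.3
saddle [307.2 230.6] 0.915 [-10.125   1.125] mm 24.8
```

```bash
python3 -m creep '[{"delta_pos":[0,0.4,0],"rot":[0,0,0],"jaw":22},{"delta_pos":[0,0.4,0],"rot":[0,0,0],"jaw":22},{"delta_pos":[0,0.4,0],"rot":[0,0,0],"jaw":22},{"delta_pos":[0,0,0],"rot":[0,0,0],"jaw":22},{"delta_pos":[0,0,0],"rot":[0,0,0],"jaw":22},{"delta_pos":[0,0,0],"rot":[0,0,0],"jaw":22},{"delta_pos":[0,0,0],"rot":[0,0,0],"jaw":22},{"delta_pos":[0,0,0],"rot":[0,0,0],"jaw":22},{"delta_pos":[0,0,0],"rot":[0,0,0],"jaw":22},{"delta_pos":[0,0,0],"rot":[0,0,0],"jaw":22}]'
python3 - <<'E'
from h import *
report('s12')
s=cv2.imread("pics/s12.png")[130:280,230:350]
cv2.imwrite("pics/sc12.png",cv2.resize(s,None,fx=4,fy=4,interpolation=cv2.INTER_CUBIC))
E
```

```text
clock: 22.15
position: [494.7, 102.2, 152.8]
ee_rot: [0.704, 0.064, -0.066, -0.704]
contact_force: [-6.3, 4.7, -2.8]
gripper_width: 26.2
from home, tool axes [25.84 -0.16 -0.09] [-6.3  4.7 -2.8] 22.15
barend [292.4 249.2] 0.839 [-11.5     1.125] mm 26.2
saddle [307.2 230.6] 0.915 [-10.5    1.25] mm 25.8
```

View pics/sc12.png

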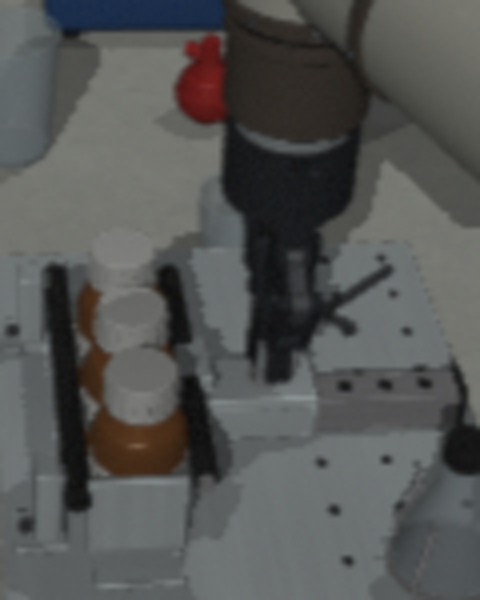

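Lowering 1.2 mm more gave only 0.2 mm, and the spring load was partly taken up, so the pin is at its bottom stop. Bottles upright; check that the pin has caught by pulling back a little.

```bash
python3 -m creep '[{"delta_pos":[-0.5,0.3,0],"rot":[0,0,0],"jaw":22},{"delta_pos":[-0.5,0.3,0],"rot":[0,0,0],"jaw":22},{"delta_pos":[-0.5,0,0],"rot":[0,0,0],"jaw":22},{"delta_pos":[-0.5,0,0],"rot":[0,0,0],"jaw":22},{"delta_pos":[-0.5,0,0],"rot":[0,0,0],"jaw":22},{"delta_pos":[-0.5,0,0],"rot":[0,0,0],"jaw":22},{"delta_pos":[0,0,0],"rot":[0,0,0],"jaw":22},{"delta_pos":[0,0,0],"rot":[0,0,0],"jaw":22},{"delta_pos":[0,0,0],"rot":[0,0,0],"jaw":22},{"delta_pos":[0,0,0],"rot":[0,0,0],"jaw":22}]'
python3 -c "
from h import *
report('s13')"
```

```text
clock: 23.03
position: [494.2, 102.2, 152.7]
ee_rot: [-0.704, -0.066, 0.064, 0.704]
contact_force: [1.6, 5.0, 1.1]
gripper_width: 25.9
from home, tool axes [25.28  0.06 -0.03] [1.6 5.  1.1] 23.0333
barend [292.4 249.2] 0.842 [-11.375   1.125] mm 25.9
saddle [307.2 230.6] 0.909 [-10.25   1.25] mm 25.2
```

```bash
python3 -m creep '[{"delta_pos":[-0.5,0,0],"rot":[0,0,0],"jaw":22},{"delta_pos":[-0.5,0,0],"rot":[0,0,0],"jaw":22},{"delta_pos":[-0.5,0,0],"rot":[0,0,0],"jaw":22},{"delta_pos":[-0.5,0,0],"rot":[0,0,0],"jaw":22},{"delta_pos":[0,0,0],"rot":[0,0,0],"jaw":22},{"delta_pos":[0,0,0],"rot":[0,0,0],"jaw":22},{"delta_pos":[0,0,0],"rot":[0,0,0],"jaw":22},{"delta_pos":[0,0,0],"rot":[0,0,0],"jaw":22},{"delta_pos":[0,0,0],"rot":[0,0,0],"jaw":22},{"delta_pos":[0,0,0],"rot":[0,0,0],"jaw":22}]'
python3 -c "
from h import *
report('s14')"
```

```text
clock: 23.92
position: [492.4, 101.9, 152.6]
ee_rot: [-0.704, -0.066, 0.064, 0.704]
contact_force: [2.4, 5.2, 4.0]
gripper_width: 26.4
from home, tool axes [23.52  0.14 -0.04] [2.4 5.2 4. ] 23.9167
barend [292.4 249.2] 0.846 [-10.625   0.875] mm 24.2
saddle [307.2 230.6] 0.909 [-9.625  1.25 ] mm 23.6
```

```bash
python3 -m creep '[{"delta_pos":[-0.5,0,0],"rot":[0,0,0],"jaw":22},{"delta_pos":[-0.5,0,0],"rot":[0,0,0],"jaw":22},{"delta_pos":[-0.5,0,0],"rot":[0,0,0],"jaw":22},{"delta_pos":[-0.5,0,0],"rot":[0,0,0],"jaw":22},{"delta_pos":[0,0,0],"rot":[0,0,0],"jaw":22},{"delta_pos":[0,0,0],"rot":[0,0,0],"jaw":22},{"delta_pos":[0,0,0],"rot":[0,0,0],"jaw":22},{"delta_pos":[0,0,0],"rot":[0,0,0],"jaw":22},{"delta_pos":[0,0,0],"rot":[0,0,0],"jaw":22},{"delta_pos":[0,0,0],"rot":[0,0,0],"jaw":22}]'
python3 -c "
from h import *
report('s15')"
```

```text
clock: 24.8
position: [492.2, 101.9, 152.7]
ee_rot: [-0.704, -0.068, 0.063, 0.704]
contact_force: [8.0, 2.8, -0.1]
gripper_width: 26.4
from home, tool axes [23.29  0.18  0.04] [ 8.   2.8 -0.1] 24.8
barend [292.4 249.2] 0.848 [-10.625   0.875] mm 24.2
saddle [307.2 230.6] 0.901 [-9.625  1.25 ] mm 23.6
```

Pulling back now builds to 8 N with no motion: the bar has caught, with about 2 mm play in total. Ease forward to the middle of the play.

```bash
python3 -m creep '[{"delta_pos":[0.5,0.3,0],"rot":[0,0,0],"jaw":22},{"delta_pos":[0.5,0,0],"rot":[0,0,0],"jaw":22},{"delta_pos":[0.5,0,0],"rot":[0,0,0],"jaw":22},{"delta_pos":[0.5,0,0],"rot":[0,0,0],"jaw":22},{"delta_pos":[0.5,0,0],"rot":[0,0,0],"jaw":22},{"delta_pos":[0.5,0,0],"rot":[0,0,0],"jaw":22},{"delta_pos":[0.5,0,0],"rot":[0,0,0],"jaw":22},{"delta_pos":[0,0,0],"rot":[0,0,0],"jaw":22},{"delta_pos":[0,0,0],"rot":[0,0,0],"jaw":22},{"delta_pos":[0,0,0],"rot":[0,0,0],"jaw":22}]'
python3 - <<'E'
from h import *
report('s16'); P=np.load("P.npy");c,q=np.cos(P[2]),np.sin(P[2])
s=cv2.imread("pics/s16.png")[130:280,230:350]
cv2.imwrite("pics/sc16.png",cv2.resize(s,None,fx=4,fy=4,interpolation=cv2.INTER_CUBIC))
for n,u in dict(a=(124,247),c=(133,306),b=(144,368)).items():
    X=atz("side",(np.array(u)+.5)/4-.5+[230,130],213);d=X[:2]-P[:2];print(n,c*d[0]+q*d[1],-q*d[0]+c*d[1])
E
```

```text
clock: 25.68
position: [492.7, 101.9, 152.6]
ee_rot: [-0.704, -0.065, 0.065, 0.704]
contact_force: [-1.2, 5.0, 8.0]
gripper_width: 26.2
from home, tool axes [23.77  0.09 -0.05] [-1.2  5.   8. ] 25.6833
barend [292.4 249.2] 0.843 [-10.75    0.875] mm 24.5
saddle [307.2 230.6] 0.905 [-9.75  1.25] mm 23.9
a 69.08059731010135 -43.211137922480106
c 69.41189407743896 13.50741730607237
b 68.88174972612576 68.0968242182371
```

View pics/sc16.png

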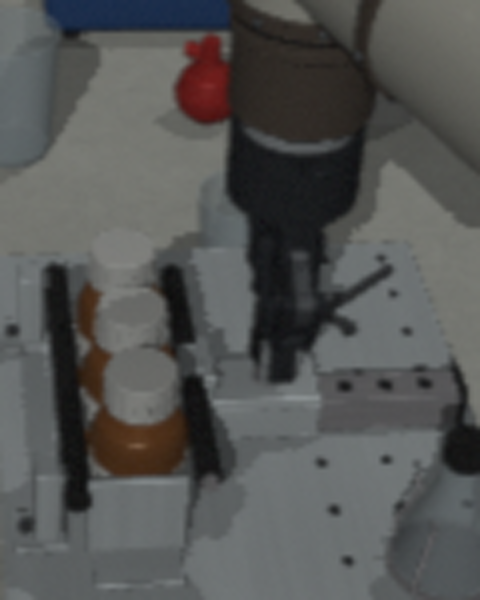

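Caps at crop (124,247), (133,306) and (144,368): A–C distance is about 57 mm, x is about 69 for all three, all upright; bar at about 24.3 mm, knob gripped. Handing in.

```bash
python3 -c "
from bench import arm
print(arm.job_done(), arm.read_state()['clock'])"
```

```text
the job is handed in; nothing more can be done
the job is handed in; nothing more can be done
```

The three bottles are clamped between the bars, the pin is home in the next hole, and the arm is still gripping the knob. I handed the job in at about 26 s of the 48 s; it reports no verdict.

I gripped bottle A by its cap and slid it about 70 mm along the lane, still standing, until bottle C moved with it. Then I lifted the knob about 11 mm, dragged the bar to the next hole and lowered the pin until it would go no lower.

Last checks:
- **Bottle A to C:** the centres are about 57 mm apart, with all three bottles upright at shaker x of about 69 mm.
- **Bar position:** the two image measurements gave 24.5 and 23.9 mm, and the measured TCP gave 23.8 mm, so they differ by under 1 mm. All are inside the 22–28 mm limits.
- **Pin home:** the TCP is back within 0.1 mm of the height at which it first gripped the knob at home.
- **Bar caught:** pulling back first moved the bar about 2 mm in all, which I take to be play in the hole. It then held still against 8 N.
- **Other objects:** I steered clear of them and saw nothing disturbed in the pictures. I did not measure their positions again at the end.

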